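Lay a notched carbon blade on the fixture pin

TASK

Take the flat black carbon drone-arm blade that has a notch in its edge (not the slim one) and lay it in the channel of the aluminium fixture so that it lies flat with its edge notch over the sprung locating pin; find the pin gently by feel and let go of the blade. Then swing the retainer bar round until it lies square across the blade, keeping the other things on the bench where they are.

Things in the scene. Friction and masses are not known exactly. Their poses are not given: they have to be found in the camera images.
- blade: the notched drone arm: flat black carbon blade, 6 mm thick, 50-85 g, at first lying on the bench. Origin: underside, mid width, where to grip it; x along it towards the motor pad, z up. Shank 30 mm wide from the square root end at x = -70 mm to the round pad (38 mm diameter, centre x = +80). Notch in the -y edge: 10.5 mm long, centred at x = -48 mm, 12 mm deep (y -15 to -3), through
- blade_root (a point): point on the blade's underside at x = -65 mm, y = 0, by its root end
- blade_notch (a point): point at the blade's underside in the middle of the notch, x = -48 mm, y = -10 mm
- jig: the aluminium fixture, fixed to the bench. Origin: centre of its 156 x 96 x 12 mm base, at bench level; x along its channel, z up. The blade goes in with its x axis along this x. Force between blade and fixture, pin included, must stay below 30 N
- channel (a point): middle of the channel at bed level, 30 mm above the bench. Two flat beds: root bed x -75 to -31 mm, outer bed x +31 to +56 mm; between them 62 mm is open for the fingers down to the base (18 mm below the beds). Fences along both sides of the beds stand 5 mm above them, inner faces at y = -17 and +17 mm, so the blade has 2 mm play each side
- pin_slot (a point): middle of the pin's slot, root bed, bed level: fixture x -48, y -10 mm. The pin (8 mm diameter) is locked at an unmeasured place up to 8 mm either way along x; the seated blade's origin is thus within 9.5 mm of the fixture's. Its top is 5 mm above the bed, sprung: 1.6 N to start it down, 3.6 N flush. It springs up when under the notch; else it lifts the root of a blade let go
- retainer (a joint): angle of the steel retainer bar (rad): starts at 0 to 0.4 (open, clear of the channel), grows clockwise seen from above as it closes; square across the blade at 2.09, stop at 2.15. Stays where left, 0.05 N m to turn. Bar 13 mm wide, 6 mm thick, underside 37.5 mm above the bench: it passes 1.5 mm over a seated blade and hits one that is not down
- retainer_knob (a point): middle of the upright round grey knob on the bar's end, 13 mm diameter, 26 mm tall (13 mm above and below this point), to pinch or push; 45 mm from the hinge axis. With the joint at 0 it lies 30 degrees to the +y side of the fixture's +x direction, seen from the hinge
- retainer_hinge (a point): the vertical hinge axis of the retainer, at fixture x = +44, y = +36 mm; the point is at the height of the bar's underside
- slim_blade: the other, slim carbon drone-arm blade, also black: same length and 6 mm thick but only 22 mm wide, rounded root, no notch. Leave it. Origin under its middle
- motor: loose black brushless motor, 28 mm diameter, 20 mm tall plus 12 mm shaft, standing up. Origin: underside centre
- spool: blue plastic solder spool lying flat, 60 mm diameter, 30 mm tall. Origin: underside centre
- syringe: clear flux syringe lying down, about 165 mm long, 22 mm high at most. Origin under its barrel's middle
- driver: screwdriver with a black handle lying down, about 170 mm long. Origin on its underside
- bit_case: flat black case of screwdriver bits, 90 x 140 x 22 mm. Origin: underside centre
There are look-alikes about, which are no part of the job. What is shaped like the blade but blue or yellow is not meant.

How it is judged:
On the way, in this order (a step that is already met when the one before it is completed fails the run):
1. the blade lies flat in the channel with its notch over the pin, let go, the retainer still open (z of blade_root in the frame of jig between 0.028 and 0.0315 m and z of blade in the frame of jig between 0.028 and 0.0315 m and x of blade in the frame of jig between -0.011 and 0.011 m and y of blade in the frame of jig between -0.004 and 0.004 m and y of blade_notch in the frame of jig below -0.004 m and angle between the x axis of blade and the x axis of jig, either way round below 0.08 rad and angle between blade's own z axis and vertical below 0.03 rad and contact force between the fingers and blade below 0.1 N and linear speed of blade below 0.02 m/s and value of joint retainer below 0.8 rad), for 0.2 s.
2. the retainer is swung across the blade (value of joint retainer above 1.95 rad), for 0.2 s.
At the end, for the whole second after the job is handed in: the notched blade is let go and at rest, flat in the channel: origin and root point within 1.5 mm above the beds (pin up in the notch), origin within 11 mm along and 4 mm across of the fixture's, turned under 0.08 rad, tilted under 0.03; the retainer rests at 1.95 rad or more (z of blade_root in the frame of jig between 0.028 and 0.0315 m and z of blade in the frame of jig between 0.028 and 0.0315 m and x of blade in the frame of jig between -0.011 and 0.011 m and y of blade in the frame of jig between -0.004 and 0.004 m and y of blade_notch in the frame of jig below -0.004 m and angle between the x axis of blade and the x axis of jig, either way round below 0.08 rad and angle between blade's own z axis and vertical below 0.03 rad and contact force between the fingers and blade below 0.1 N and linear speed of blade below 0.02 m/s and value of joint retainer above 1.95 rad and velocity of joint retainer between -0.05 and 0.05 rad/s); the robot touches nothing.
It fails at once if the blade is forced against the fixture or its pin with more than 30 N (contact force between blade and jig above 30 N).
It fails at once if another thing on the bench is moved by more than 25 mm (distance of any of slim_blade, motor, spool, syringe, driver, bit_case from where it was at the start of the episode above 0.025 m).
It also fails if it takes over 53 s, if anything falls off the work surface, if the arm or the gripper's body presses on something with over 40 N, if the wrist force passes 120 N, or if a joint passes its speed limit or range.

ROBOT

A 6-joint arm with a two-finger parallel gripper is mounted at the origin on the work surface. World frame = base frame: x ahead of the robot, y to its left, z up, the work surface at z = 0. Lengths are in m, angles in rad, forces in N, time in s.
With the tool pointing down it reaches from about 0.275 to 0.875 m from the base axis. Payload 12.5 kg.
Tool frame: the origin (TCP) lies at the very end of the fingers, on their centre line; the grasp point (between the pads) lies 19 mm behind it; z points along the fingers, y is the line along which they close (so a half turn about z gives the same grasp; the last joint's range is limited). The gripper opens to 85 mm and grips with 20 to 120 N. Pads are 22 mm wide; open, the fingers measure 114 mm over their backs; the gripper's body (76 mm by 85 mm) begins 54 mm behind the grasp point. The pads swing forward as they close: fully open they stand 13 mm farther back than shut.
Start: joints at [1.192, 0.351, 1.652, -0, 1.139, -0.085], TCP at [0.159, 0.526, 0.231] pointing down, gripper open.
Joint ranges: [-2.75, 2.75], [-0.79, 2.1], [0.01, 2.65], [-1.57, 4.71], [0.07, 3.14], [-2.87, 2.87]. Speed limits (rad/s): [2.22, 2.22, 2.79, 3.14, 3.14, 3.14].

INTERFACE

Orientations are given as a 3x3 rotation matrix whose columns are the frame's x, y, z axes.
In Python, from bench import manip gives the robot as it stands. Calls block until the motion is done:
- manip.move_ptp(position, orientation): joint-space move of the TCP to a pose.
- manip.move_l(position, attitude=None, max_speed=0.15): straight line of the TCP; attitude=None keeps the orientation; max_speed is the mean speed in m/s.
- manip.move_j(angles): joint-space move.
- manip.set_gripper(opening, effort=None): opening from 0.0 (shut) to 1.0 (fully open); effort is the grip in N (None keeps the last); returns when the fingers have stopped.
- manip.dwell(seconds).
- manip.inverse_kinematics(position, orientation): joint angles nearest the present ones, or None.
- manip.grab_frame(name): name is "scene" or "side" or "wrist"; returns (picture, depth): 384x512x3 uint8, red, green, blue; 384x512 float32, m along the optical axis (not along the pixel's ray), 0 where there is no reading.
- manip.get_calibration(name): a dict with "camera_matrix" (3x3 intrinsics, pixels), "k1" (the pictures are not rectified: a ray, as slopes to the right and down, at radius r is drawn at 1 + k1 r^2 times it, then the intrinsics apply), "R" (3x3) and "t" (3): a world point X has camera coordinates R X + t. Camera axes: x right, y down, z forward; pixel columns grow to the right and rows downward; lengths in m; the calibration is good to about 2 mm. A picture is of the moment at which its call begins: read the wrist's pose just before it. get_calibration takes no time and is no camera call; for the wrist camera it gives the pose at the moment of the call.
A pose or a line that the arm cannot do raises manip.Unreachable and nothing moves.
- manip.sign_off(): hands the job in; it is judged then, once.
Trained networks look in the newest picture that a camera, given by its name, has taken for a name from the list of things; names that differ only in an ending like _2 or _b are one class to them, and where a whole thing is asked for, a point or a joint stands for the part that bears it (a point fixed in the world has none). Each returns a list of dicts, best first, with "confidence" (0 to 1); they miss things now and then, are a little off and sometimes report something else, mostly with a low value. They report only what shows in the picture. A call takes as long as a camera call. They do not tell look-alikes from the thing itself.
- manip.look_for(camera, name): "at" ([x, y, z] in m, in world coordinates, good to about 4 mm: the middle of the surface that is visible of it).
Readings, each from a call of its own:
- manip.current_time(): time.
- manip.current_qpos(): joint angles.
- manip.current_joint_vel(): joint speeds.
- manip.current_joint_torque(): joint torques, N m.
- manip.current_ee_pos(): TCP position.
- manip.current_tcp_rot(): TCP orientation.
- manip.current_force(): force on the tool from outside, world axes, zero at the start.
- manip.current_ft_torque(): the same for the moment, N m.
- manip.current_grip_width(): opening from 0.0 (shut) to 1.0 (fully open).
- manip.current_grip_force(): force on a finger pad.
Only numpy, scipy, OpenCV 4.12 (cv2) and the standard library are available. Lean on these libraries where they do the work, as an engineer would, in place of code of your own. Each camera call takes 0.05 s, during which the arm holds its last target. There are 200 camera calls.

## Working session

There is one attempt and no reset: what is moved stays moved. The work goes in short steps, each a Python script; the robot and the scene stay as the last script left them, time stands still between calls to the robot, and variables do not carry over. Pictures are saved under pics/ and viewed, at most 10 in all, crops included, and the job is handed in when it is done.

```bash
ls; mkdir -p pics; cat > h.py <<'E'
import numpy as np, cv2
from bench import manip as m
def save(rgb,n): cv2.imwrite(f'pics/{n}.png',cv2.cvtColor(rgb,cv2.COLOR_RGB2BGR))
def cloud(name):
    c=m.get_calibration(name); rgb,d=m.grab_frame(name)
    K=np.array(c['camera_matrix']);R=np.array(c['R']);t=np.array(c['t']);k=c['k1']
    v,u=np.mgrid[:384,:512]
    x=(u-K[0,2])/K[0,0];y=(v-K[1,2])/K[1,1]
    xu,yu=x.copy(),y.copy()
    for _ in range(8):
        s=1+k*(xu**2+yu**2); xu,yu=x/s,y/s
    P=np.stack([xu*d,yu*d,d],-1)
    W=(P-t)@R
    W[d<=0]=np.nan
    return rgb,d,W
def down(a):  # tool z down, closing (y) axis at world angle a
    y=np.array([np.cos(a),np.sin(a),0]);z=np.array([0,0,-1.]);return np.stack([np.cross(y,z),y,z],1)
E
python3 - <<'E'
from h import *
for n in ['scene','side']:
    rgb,d,W=cloud(n); save(rgb,n+'0'); np.savez(f'{n}0.npz',rgb=rgb,W=W)
    for o in ['blade','jig','retainer_knob','retainer','slim_blade','motor','spool','syringe','driver','bit_case']:
        print(n,o,[(np.round(r['at'],3).tolist(),round(r['confidence'],2)) for r in m.look_for(n,o)])
print(m.current_time())
E
```

```text
pics
scene blade [([0.604, -0.168, 0.008], 0.75), ([0.582, 0.164, 0.011], 0.63), ([0.275, -0.473, 0.005], 0.57)]
scene jig [([0.585, 0.165, 0.007], 0.82), ([0.605, -0.167, 0.012], 0.4)]
scene retainer_knob []
scene retainer [([0.547, 0.239, 0.045], 0.48)]
scene slim_blade [([0.47, -0.188, 0.003], 0.63)]
scene motor [([0.378, 0.125, 0.014], 0.75), ([0.607, -0.168, 0.007], 0.51), ([0.536, -0.022, 0.018], 0.45)]
scene spool [([0.752, -0.045, 0.028], 0.84)]
scene syringe [([0.38, 0.125, 0.011], 0.56), ([0.604, -0.171, 0.007], 0.33)]
scene driver [([0.758, -0.244, 0.022], 0.56), ([0.584, 0.17, 0.014], 0.3)]
scene bit_case [([0.681, 0.377, 0.024], 0.75)]
side blade [([0.294, -0.247, 0.005], 0.84), ([0.6, -0.172, 0.004], 0.55)]
side jig [([0.564, 0.161, 0.011], 0.66)]
side retainer_knob [([0.547, 0.247, 0.046], 0.46)]
side retainer [([0.54, 0.244, 0.045], 0.57), ([0.564, 0.158, 0.012], 0.29)]
side slim_blade [([0.465, -0.183, 0.007], 0.58)]
side motor []
side spool [([0.74, -0.048, 0.03], 0.58), ([0.567, 0.158, 0.013], 0.29)]
side syringe [([0.377, 0.113, 0.019], 0.67)]
side driver [([0.75, -0.246, 0.02], 0.6), ([0.668, 0.369, 0.027], 0.52)]
side bit_case [([0.667, 0.37, 0.025], 0.67), ([0.568, 0.163, 0.01], 0.57)]
1.1
```

View pics/scene0.png

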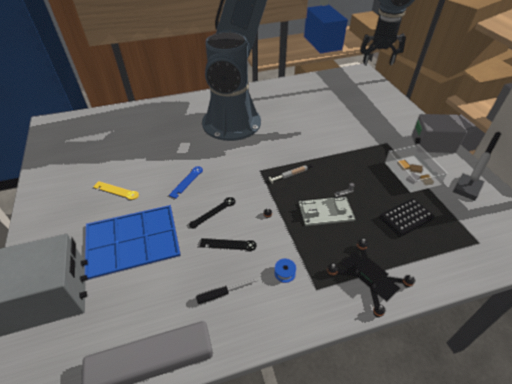

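View pics/side0.png

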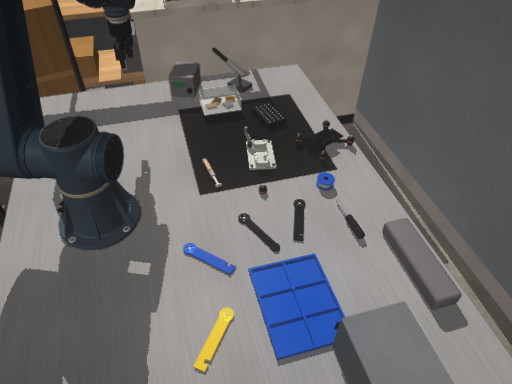

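The scene view shows the notched blade at about (228,244) with its pad towards +y, and the slim one at (212,212). The fixture is at (327,210) with the open retainer at its +y end (345,190), so the fixture's x axis is roughly world +y. Next I'll take close wrist views of both.

```bash
python3 - <<'E'
from h import *
print(np.round(m.current_tcp_rot(),3).tolist())
c=m.get_calibration('wrist'); R=np.array(c['R']);t=np.array(c['t']);print('cam',-R.T@t,R[2],c['camera_matrix'],m.current_ee_pos())
def best(p,a):
    o=[]
    for b in (a,a+np.pi):
        q=m.inverse_kinematics(p,down(b))
        if q is not None:o.append((abs(q[5]),b,q))
    return min(o,key=lambda z:z[0]) 
for n,p in [('jig',[0.56,0.165,0.24]),('blade',[0.58,-0.165,0.21])]:
    s,b,q=best(p,0.0); print(n,b,np.round(q,2)); m.move_j(q); m.dwell(.2)
    rgb,d,W=cloud('wrist'); np.savez(f'w_{n}.npz',rgb=rgb,W=W); save(rgb,'w_'+n)
    c=m.get_calibration('wrist');R=np.array(c['R']);print(-R.T@np.array(c['t']))
    for o in (['jig','retainer','retainer_knob'] if n=='jig' else ['blade']):
        print(o,[(np.round(r['at'],4).tolist(),round(r['confidence'],2)) for r in m.look_for('wrist',o)])
print(m.current_time())
E
```

```text
[[-0.957, 0.29, 0.0], [0.29, 0.957, 0.0], [-0.0, 0.0, -1.0]]
cam [0.09602404 0.54501816 0.37258045] [ 0.24847947 -0.07699652 -0.9655721 ] [[295.26309474   0.         260.22013585]
 [  0.         295.26309474 190.43469528]
 [  0.           0.           1.        ]] [0.1592441  0.52642639 0.23128784]
jig 0.0 [ 0.21  0.4   1.55 -0.    1.19  0.21]
[0.55932345 0.23064259 0.38130742]
jig [([0.5699, 0.1701, 0.0139], 0.78), ([0.5311, -0.0165, 0.0156], 0.54)]
retainer [([0.5432, 0.2375, 0.045], 0.55)]
retainer_knob [([0.5504, 0.2355, 0.047], 0.88)]
blade 0.0 [-0.35  0.47  1.53 -0.    1.14 -0.35]
[ 0.57966489 -0.09901275  0.35140514]
blade [([0.6051, -0.1618, 0.0049], 0.87), ([0.3025, -0.2484, 0.0074], 0.87), ([0.3047, -0.4482, 0.0051], 0.5)]
5.0083
```

View pics/w_jig.png

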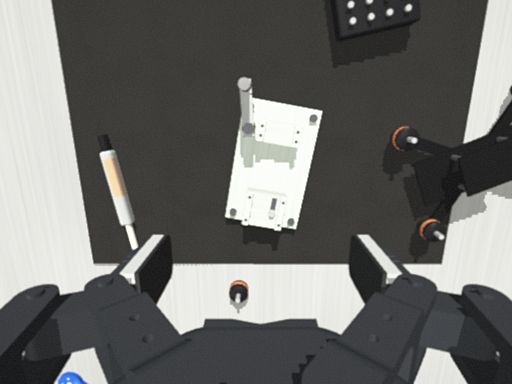

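View pics/w_blade.png

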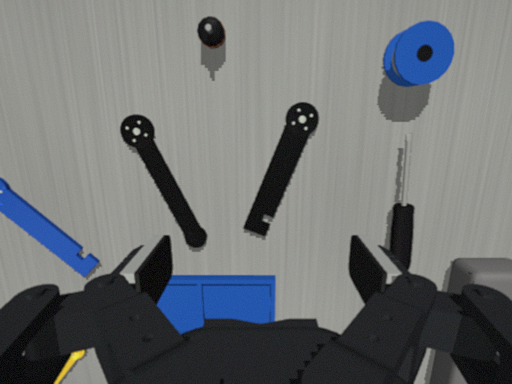

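The jig view shows the fixture about 17° off the image axes, with the pin in its slot at about (272,205) and the retainer open at (247,95). The blade view shows the notched blade from root (257,230) to pad (302,118), with the notch on the +x side at (267,218). Now I'll fit both poses.

```bash
cat > fit.py <<'E'
from h import *
from scipy.optimize import minimize
def rectify(rgb,W,c,z,cx,cy,half,res):
    # top-down resample of plane z; image rows = -world y.., cols = world x
    R=np.array(c['R']);t=np.array(c['t']);K=np.array(c['camera_matrix']);k=c['k1']
    n=int(2*half/res); g=(np.arange(n)-n/2+.5)*res
    X,Y=np.meshgrid(cx+g,cy-g)
    P=np.stack([X,Y,np.full_like(X,z)],-1)@R.T+t
    x,y=P[...,0]/P[...,2],P[...,1]/P[...,2]; s=1+k*(x*x+y*y)
    u=(K[0,0]*x*s+K[0,2]).astype(np.float32);v=(K[1,1]*y*s+K[1,2]).astype(np.float32)
    return cv2.remap(rgb,u,v,cv2.INTER_LINEAR),X,Y
def blade_mask(X,Y,p):
    c,s=np.cos(p[2]),np.sin(p[2]);x=c*(X-p[0])+s*(Y-p[1]);y=-s*(X-p[0])+c*(Y-p[1])
    sg=lambda d:1/(1+np.exp(d/0.0005))
    rect=lambda a,b,e,f:np.maximum(np.maximum(a-x,x-b),np.maximum(e-y,y-f))
    d=np.minimum(rect(-.07,.08,-.015,.015),np.hypot(x-.08,y)-.019)
    d=np.maximum(d,-rect(-.05325,-.04275,-.02,-.003))
    return sg(d)
def fit_blade(rgb,c,z,p0):
    im,X,Y=rectify(rgb,None,c,z,p0[0],p0[1],.13,.001)
    g=im.max(2).astype(np.uint8); M=(g<60).astype(float)
    M=cv2.morphologyEx(M,cv2.MORPH_CLOSE,np.ones((3,3))) 
    near=blade_mask(X,Y,p0)
    n,L=cv2.connectedComponents(M.astype(np.uint8)); l=np.bincount(L[(near>.5)&(L>0)]).argmax(); M=(L==l).astype(float)
    f=lambda p:((blade_mask(X,Y,p)-M)**2).sum()
    best=min((minimize(f,np.array(p0)+[dx,dy,da],method='Nelder-Mead',options=dict(initial_simplex=np.array(p0)+[dx,dy,da]+np.array([[0,0,0],[.004,0,0],[0,.004,0],[0,0,.05]]),xatol=1e-5,fatol=.1)) for dx in(-.003,.003) for dy in (-.004,.004) for da in (-.05,.05)),key=lambda r:r.fun)
    return best.x,best.fun,M.sum(),im,M
E
cat > a.py <<'E'
from fit import *
import sys,json
# wrist calibration at the saved poses: solve the pose from W itself
def calib(n):
    w=np.load(f'w_{n}.npz');return w['rgb'],w['W']
c0=m.get_calibration('wrist')  # still at the blade view
rgb,W=calib('blade')
for r0 in (170,):print('blade mid pt',W[170,278],'pad',W[118,302],'root',W[232,257],'bench',W[150,340])
dv=W[118,302]-W[232,257];ang=np.arctan2(dv[1],dv[0])
p0=[W[232,257][0]+.066*np.cos(ang),W[232,257][1]+.066*np.sin(ang),ang]
p,f,A,im,M=fit_blade(rgb,c0,.006,p0);print('blade',p,f,A)
# jig
rgb,W=calib('jig');z=W[...,2]
ok=np.isfinite(z)&(W[...,0]>.48)&(W[...,0]<.68)&(W[...,1]>.06)&(W[...,1]<.28)&(z>.006)
base=ok&(z<.017)&(rgb.min(2)>120); bed=ok&(z>.026)&(z<.0325)&(rgb.min(2)>120); fen=ok&(z>.0325)&(z<.039)
print(base.sum(),bed.sum(),fen.sum(),np.nanmedian(z[base]),np.nanmedian(z[bed]),np.nanmedian(z[fen]))
allm=(ok&((rgb.min(2)>120)|(z>.02)))
r=cv2.minAreaRect((W[base][:,:2]*1000).astype(np.float32));print('base rect',r)
kn=ok&(z>.045);print('knob',kn.sum(),np.nanmean(W[kn],0),np.nanmax(z[kn]))
# height map picture
H=np.zeros((384,512),np.uint8);H[ok]=np.clip(z[ok]/.055*255,0,255)
a=cv2.resize(rgb[60:250,205:340],None,fx=3,fy=3,interpolation=cv2.INTER_CUBIC)
b=cv2.applyColorMap(cv2.resize(H[60:250,205:340],None,fx=3,fy=3,interpolation=cv2.INTER_NEAREST),cv2.COLORMAP_JET)
save(np.hstack([a,b]),'jigzoom')
E
python3 a.py
```

```text
blade mid pt [ 0.60103608 -0.16733608  0.00506618] pad [ 0.62722642 -0.10698988  0.00636739] root [ 0.57582218 -0.24699782  0.00512521] bench [ 6.74843193e-01 -1.44140512e-01 -4.96109685e-04]
blade [ 0.59745464 -0.182391    1.19172268] 334.9311755871868 4607.0
6354 1552 735 0.010799977184250579 0.028876820695131103 0.0339226343967438
base rect ((573.5328369140625, 162.14434814453125), (156.16502380371094, 96.13694763183594), 79.80281829833984)
knob 44635 [0.55814565 0.17498545 0.31217141] 0.3414485772091866
```

View pics/jigzoom.png

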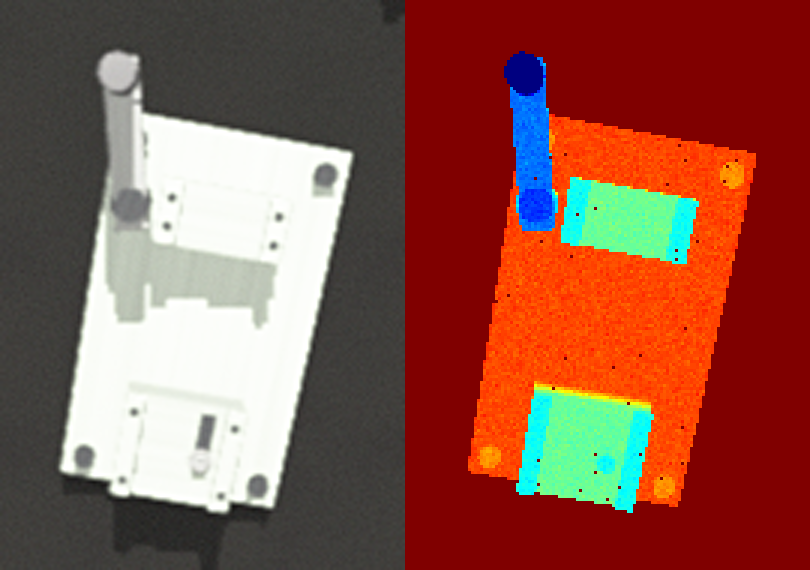

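```bash
python3 - <<'E'
from fit import *
w=np.load('w_jig.npz');W=w['W'];z=W[...,2];J=np.array([.57353,.16214]);a=np.radians(79.803)
Rj=np.array([[np.cos(a),-np.sin(a)],[np.sin(a),np.cos(a)]])
L=(W[...,:2]-J)@Rj
def st(n,k):print(n,k.sum(),'mm',np.round(np.r_[L[k].mean(0),L[k].min(0),L[k].max(0),z[k].mean()]*1000,1))
i=np.isfinite(z)&(z<.08)
st('pin',i&(z>.0315)&(abs(L[...,0]+.048)<.014)&(abs(L[...,1]+.01)<.006))
st('fence-',i&(z>.032)&(L[...,1]<-.016)&(L[...,1]>-.03)&(L[...,0]<-.02));st('fence+',i&(z>.032)&(L[...,1]>.016)&(L[...,1]<.03)&(L[...,0]<-.02))
k=i&(z>.049)&(L[...,0]>.05);st('knob',k);print('knob world',W[k].mean(0))
v=L[k].mean(0)-[.044,.036];print('r',np.hypot(*v),'joint',np.radians(30)-np.arctan2(v[1],v[0]))
for _ in range(3):print(np.round(m.current_force(),2)); m.dwell(.05)
print(m.current_time())
E
```

```text
pin 32 mm [-55.5  -9.9 -59.1 -13.4 -51.6  -6.6  33.6]
fence- 212 mm [-52.  -20.9 -74.6 -25.1 -30.8 -17.   33.9]
fence+ 214 mm [-52.1  21.  -74.3  17.  -31.2  24.9  33.9]
knob 146 mm [87.4 46.5 81.6 40.6 93.8 53.  67.3]
knob world [0.54325637 0.25643081 0.06733311]
r 0.04469015832738275 joint 0.28670540809016537
[ 0.64  0.47 -0.39]
[-0.19 -1.22  0.27]
[-0.24 -0.33  0.48]
5.1583
```

The pin is at fixture (-55.5, -9.9) mm, so the blade should seat at x = -7.5 mm. The fences and the knob radius (44.7 mm) both match the given sizes. Grasping now.

```bash
cat >> h.py <<'E'
def F(n=6):
    f=[]
    for _ in range(n): f.append(m.current_force()); m.dwell(.008)
    return np.mean(f,0)
E
python3 - <<'E'
from h import *
B=np.array([0.59745,-0.18239]);A=down(1.19172-np.pi/2)
m.set_gripper(.48,30)
m.move_ptp([*B,.06],A); m.move_l([*B,.014],max_speed=.1)
m.dwell(.1); f0=F(10); z=.014
while z>-.010:
    z-=.001; m.move_l([*B,z],max_speed=.05); f=F(4)-f0
    if f[2]>2.5: break
print('contact z',z,f,m.current_grip_width())
z+=.003; m.move_l([*B,z],max_speed=.05)
m.set_gripper(0.,40); m.dwell(.1)
print('w',m.current_grip_width(),m.current_grip_force(),F(4)-f0,m.current_ee_pos())
m.move_l([*B,z+.08],max_speed=.2); m.dwell(.1)
print('w',m.current_grip_width(),m.current_grip_force(),F(10)-f0,m.current_time())
E
```

```text
contact z -0.0020000000000000035 [-1.71838016  0.74681885  4.74013726] 0.48369362333084054
w 0.3305388803601454 39.7670441865921 [-0.77941399  0.58104794  4.86848465] [ 0.59753973 -0.18244012  0.00119661]
w 0.33285491645467885 39.529908299446106 [ 0.1584534   0.08212269 -0.72885123] 13.025
```

```bash
cat >> h.py <<'E'
J=np.array([.57353,.16214]);ja=np.radians(79.803)
Rj=np.array([[np.cos(ja),-np.sin(ja)],[np.sin(ja),np.cos(ja)]])
A=down(ja-np.pi/2)
def P(x,y,z): return [*(J+Rj@np.array([x,y])),z]   # fixture xy, world z
OFF=.0012
E
python3 - <<'E'
from h import *
x=-.0075
m.move_ptp(P(x,0,.10),A); m.move_l(P(x,0,.040+OFF),max_speed=.12); m.dwell(.15)
rgb,d,W=cloud('wrist'); save(rgb,'hover'); np.savez('hover.npz',W=W,rgb=rgb)
f0=F(12); 
for z in np.arange(.038,.0285,-.001):
    m.move_l(P(x,0,z+OFF),max_speed=.05); f=F(6)-f0
    print(round(z,4),np.round(f,2))
    if f[2]>2.2: break
print(m.current_ee_pos()[2]-OFF,m.current_time())
E
```

```text
0.038 [-0.25 -0.27  0.38]
0.037 [-0.17 -0.03  0.07]
0.036 [ 0.14 -0.04  0.01]
0.035 [-0.04 -0.14  0.13]
0.034 [ 0.01 -0.15  0.76]
0.033 [-0.   -0.04  0.13]
0.032 [-0.25  0.06  0.52]
0.031 [ 0.18 -0.07  0.37]
0.03 [ 0.15 -0.1   0.6 ]
0.029 [-4.41 -1.38 11.93]
0.029943792360618386 18.2417
```

View pics/hover.png

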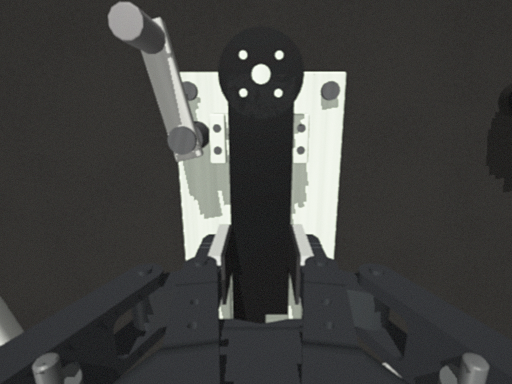

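The hover view shows the blade lined up in the channel between the fences, and it went down to bed level without any pin force. Next: relax, release and check.

```bash
python3 - <<'E'
from h import *
x=-.0075
m.move_l(P(x,0,.0300+OFF),max_speed=.05); m.dwell(.1)
m.set_gripper(.55); m.dwell(.1)
m.move_l(P(x,0,.10),max_speed=.15)
m.move_l(P(-.062,0,.19),max_speed=.2); m.dwell(.15)
rgb,d,W=cloud('wrist'); np.savez('rel.npz',W=W,rgb=rgb); z=W[...,2]
L=(W[...,:2]-J)@Rj; i=np.isfinite(z)&(z<.08)
for xx in (-.066,-.035,-.02,0,.02,.045,.07):
    k=i&(abs(L[...,0]-xx)<.003)&(abs(L[...,1]-.004)<.006); print(xx,k.sum(),np.round(np.nanmedian(z[k])*1000,2))
k=i&(z<.045)&(z>.031)&(rgb.max(2)<70)&(L[...,0]<.06)&(L[...,0]>-.1);l=L[k]; print(k.sum(),l.min(0),l.max(0))
crop=rgb[60:330,130:390]; save(cv2.resize(crop,None,fx=2.2,fy=2.2,interpolation=cv2.INTER_CUBIC),'rel'); print(m.current_time())
E
```

```text
-0.066 72 34.91
-0.035 72 34.69
-0.02 75 34.63
0 84 34.84
0.02 72 34.8
0.045 91 34.58
0.07 99 34.62
4614 [-0.07746416 -0.2368512 ] [0.05989205 0.02887669]
20.4917
```

View pics/rel.png

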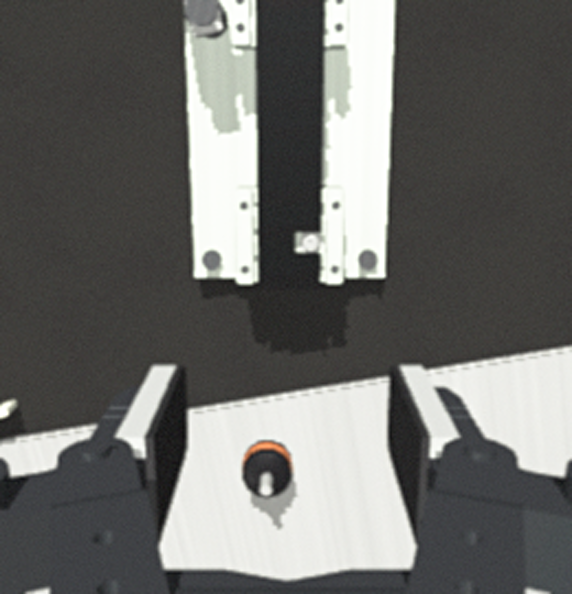

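The released blade is flat, with its top at 34.6–34.9 mm all along. The pin shows inside the notch at about (310,242) in the crop. Next I'll cage the knob loosely and swing it.

```bash
cat > swing.py <<'E'
from h import *
def K(j,z):
    ph=np.radians(30)-j
    return P(.044+.045*np.cos(ph),.036+.045*np.sin(ph),z), down(ja+ph-np.pi/2)
E
python3 - <<'E'
from swing import *
m.set_gripper(.25,20)
j0=.287; zt=.050
p,a=K(j0,.12); m.move_ptp(p,a); print(np.round(m.current_qpos(),2))
p,a=K(j0,.085); m.move_l(p,a,max_speed=.15); m.dwell(.1); f0=F()
p,a=K(j0,zt); m.move_l(p,a,max_speed=.05); print('down',F()-f0)
for j in np.linspace(j0,2.16,14)[1:]:
    p,a=K(j,zt); m.move_l(p,a,max_speed=.04); f=F(3)-f0
    print(round(j,2),np.round(f,1),end=' ')
    if np.hypot(f[0],f[1])>12: print('STOP');break
m.dwell(.1); p[2]=.12; print(m.current_time(),m.current_ee_pos())
E
```

```text
[ 0.36  0.57  1.61 -0.    0.96  0.31]
down [0.3694428  0.0793638  0.01091073]
0.43 [ 0.3 -0.3 -0.2] 0.58 [ 0.3 -0.3 -0.5] 0.72 [ 0.  -0.2 -0.2] 0.86 [ 0.3 -0.4 -0.4] 1.01 [ 0.3 -0.8 -0.3] 1.15 [-0.6  0.3 -0.4] 1.3 [ 0.1  0.5 -0.4] 1.44 [ 0.3 -0.3 -0.5] 1.58 [-0.1 -0.  -0.2] 1.73 [ 0.6 -0.1 -0.8] 1.87 [-0.  -0.   0.3] 2.02 [ 0.6 -0.2  0.4] 2.16 [0.2 0.  0.1] 27.45 [0.58962265 0.20120109 0.05001338]
```

```bash
python3 - <<'E'
from swing import *
p,a=K(2.12,.05); m.move_l(p,a,max_speed=.04)
p[2]=.11; m.move_l(p,a,max_speed=.1)
m.move_ptp(P(.0,0,.22),A); m.dwell(.15)
rgb,d,W=cloud('wrist'); z=W[...,2]; L=(W[...,:2]-J)@Rj; i=np.isfinite(z)&(z<.08)
k=i&(z>.06)&(abs(L[...,0]-.044)<.06)&(L[...,1]<.03); print('knob',k.sum(),L[k].mean(0),z[k].mean())
v=L[k].mean(0)-[.044,.036];print('r',np.hypot(*v),'joint',np.radians(30)-np.arctan2(v[1],v[0]))
for xx in (-.066,-.035,-.02,0,.02,.07):
    k=i&(abs(L[...,0]-xx)<.003)&(abs(L[...,1]-.004)<.006); print(xx,k.sum(),np.round(np.nanmedian(z[k])*1000,2))
save(rgb,'end'); print(m.current_time())
E
```

```text
knob 139 [ 0.04426305 -0.00874029] 0.06793048751232166
r 0.04474106697965227 joint 2.088515698339353
-0.066 45 34.92
-0.035 52 34.8
-0.02 55 34.74
0 58 34.67
0.02 58 34.65
0.07 66 34.76
30.1167
```

View pics/end.png

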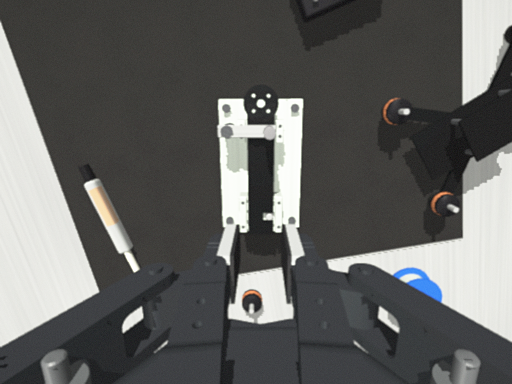

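The final view shows the bar lying square across the blade at (248,131), joint about 2.09 rad. The blade is flat with the pin in its notch at (268,216), and the arm is clear of everything.

```bash
python3 -c "
from bench import manip as m
print(m.sign_off(),m.current_time())"
```

```text
the job is handed in; nothing more can be done
the job is handed in; nothing more can be done
```

I've handed the job in at about 30 s of the 53 s limit: the notched blade lies flat in the channel with the pin in its notch and is let go, and the retainer measures 2.09 rad, square across the blade. The hand-in call did not report a verdict.

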